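Lay the T-square flush on a clamped plate, up to its round stud

ROBOT

A 6-joint arm with a two-finger parallel gripper is mounted at the origin on the work surface. World frame = base frame: x ahead of the robot, y to its left, z up, the work surface at z = 0. Lengths are in m, angles in rad, forces in N, time in s.
With the tool pointing down it reaches from about 0.325 to 1 m from the base axis. Payload 5.1 kg.
Tool frame: the origin (TCP) lies on the mounting face of the last link; the fingertips stand 173 mm ahead of it and the grasp point (between the pads) lies 155 mm ahead of it; z points along the fingers, x is the direction in which the jaws open and shut, and the axes are right-handed (so a half turn about z gives the same grasp; the last joint's range is limited). The gripper opens to 85 mm and grips with 20 to 120 N. Pads are 22 mm wide; open, the fingers measure 114 mm over their backs; the gripper's body (76 mm by 85 mm) begins 54 mm behind the grasp point. The pads swing forward as they close: fully open they stand 13 mm farther back than shut.
Start: joints at [-1.285, 0.124, 1.65, -0, 1.367, -0.083], TCP at [0.234, -0.606, 0.405] pointing down, gripper open.
Joint ranges: [-2.61, 2.61], [-1.02, 2.33], [0.03, 2.71], [-1.35, 4.49], [0.32, 2.68], [-2.91, 2.91]. Speed limits (rad/s): [2.57, 2.57, 3.14, 3.14, 3.14, 3.14].

INTERFACE

Orientations are given as a unit quaternion [x, y, z, w].
In Python, from station import r gives the robot as it stands.
- The arm moves only by the shell command python3 -m pendant 'ROWS' [OPENING]. ROWS is JSON, a list of rows, each a list of 2 entries, a list of its own where there are three numbers: the shift along the tool's x, y, z in m, then the turn, a rotation vector about the tool's x, y, z in rad. In form: [[[dx, dy, dz], [ax, ay, az]], ...]. A call has 1 to 5 rows; each row is the pose to reach, as a shift and turn from the pose measured when the call began, along the tool's axes at that moment; what a row does not reach only later rows make up. A row lasts 1/8 s, in which the tool goes at most 62.5 mm and 10.7 degrees, less where a joint would pass 70% of its speed; a pose out of reach is approached as far as the arm can. A call with a gripper value outside its range is refused whole. OPENING is the finger opening in m, from 0 to 0.0854, set as the call begins (- or left out, the last holds). The fingers move at their own pace and stop on an object; the grip force is fixed at half the most. Time passes only in rows, so rows that repeat a pose let the fingers close. It gives the time, the measured TCP pose, the force and the opening at its end, in the units of the state.
- r.get_obs(): the state, without advancing time (a new reading comes with each control period).
- r.read_camera(name): name is "scene" or "top" or "wrist"; returns the picture (384x512x3 uint8, red, green, blue); there is no depth.
- r.camera_info(name): a dict with "mtx" (3x3 intrinsics, pixels), "rvec" (rotation vector, rad) and "tvec" (3), from world to camera coordinates, as OpenCV has them; the wrist camera has in their place "mount" (4x4, takes a point from camera to tool coordinates, whose origin is the TCP and whose axes are the tool frame's). Camera axes: x right, y down, z forward; pixel columns grow to the right and rows downward; lengths in m; the calibration is good to about 2 mm. A picture is of the moment at which its call begins: read the wrist's pose just before it. camera_info takes no time and is no camera call.
- r.job_done(): hands the job in, once; it reports no verdict.
Trained networks look in the newest picture that a camera, given by its name, has taken for a name from the list of things; names that differ only in an ending like _2 or _b are one class to them, and where a whole thing is asked for, a point or a joint stands for the part that bears it (a point fixed in the world has none). Each returns a list of dicts, best first, with "confidence" (0 to 1); they miss things now and then, are a little off and sometimes report something else, mostly with a low value. They report only what shows in the picture. A call takes as long as a camera call.
- r.find_in(camera, thing): "extent" ([centre column, centre row, width, height] in pixels, round what is visible of it).
- r.masks_of(camera, thing): "mask" (384x512 bool, what is visible of it) and "extent" ([centre column, centre row, width, height] in pixels, round what is visible of it).
The state is a dict: "clock": time; "joint_pos": joint angles; "dq": joint speeds; "tau": joint torques, N m; "tool_pos": TCP position; "ee_rot": TCP orientation; "force": force on the tool from outside, world axes, zero at the start; "torque": the same for the moment, N m; "width": finger opening in m.
Only numpy, scipy, OpenCV 4.12 (cv2) and the standard library are available. Lean on these libraries where they do the work, as an engineer would, in place of code of your own. Each camera call takes 0.05 s, during which the arm holds its last target. There are 200 camera calls.

TASK

Get the T-square ready for marking out the clamped steel plate: its head must lie flush along the plate's front edge, with the side of its blade touching the round stud (not the square stud). Slide it along the bench by pushing, without lifting it, press the head firmly home against the plate's edge and hold it pressed for about half a second, without ramming, then leave it lying there at rest; leave the other things on the bench alone.

Things in the scene. Friction and masses are not known exactly. Their poses are not given: they have to be found in the camera images.
- plate: dark steel plate, 200 mm (its x) by 280 mm (its y) by 12 mm thick, fixed flat on the bench; origin at the centre of its underside; its straight front edge is the face at x = -100 mm, towards the robot, where a 12 mm deep lip is 10 mm high. At its two rear corners (x 60 to 130 mm, y = +-115 mm) lie steel toe clamps, up to 36 mm high
- edge: the plate's straight front lip (12 mm deep, 280 mm long, 10 mm high, fixed, part of the plate to the eye); origin at the foot of the middle of its front face, at bench height; x points from the edge into the plate, y runs along the edge, as the plate's axes
- round_stud: round steel stud, 28 mm diameter, standing 45 mm above the plate's top, fixed in the plate 65 to 85 mm behind its front edge, left or right of the blade; origin at the centre of its foot, on the plate's top
- square_stud: square steel stud, 28 mm wide, 45 mm high, fixed in the plate on the other side of the blade; origin at the centre of its foot; not the one to use
- tsquare: loose, smooth aluminium T-square, about 0.35 kg (hollow head). Head: bar 30 mm (its x) by 160 mm (its y) by 28 mm high, standing on the bench in front of the plate; origin at the centre of the head's underside. Blade: 30 mm wide, 3 mm thick, runs from the head's middle along +x to x = 195 mm, its underside 13 mm above the bench, so that it passes just over the plate, between the studs
- head_face (a point): middle of the head's face that goes against the plate's edge (x = +15 mm in the T-square's frame, 6 mm above the bench)
- hammer: hammer lying on the bench to the right; bystander, about 300 mm long
- spray_can: upright grey can, 56 mm diameter, 170 mm high, on the left; bystander; origin at the centre of its foot
- wood_block: dark wooden block, 120 x 70 x 45 mm, on the left; bystander; origin at the centre of its underside

How it is judged:
By the outcome, as a careful person would: the job done as asked, in the order asked, and still so for the second after the job is handed in, with the robot touching nothing.
It also fails if it takes over 58 s, if anything falls off the work surface, if the arm or the gripper's body presses on something with over 40 N, if the wrist force passes 120 N, or if a joint passes its speed limit or range.

## Working session

There is one attempt and no reset: what is moved stays moved. The work goes in short steps, Python scripts to look and compute and a shell command to move; the robot and the scene stay as the last step left them, time stands still between calls to the robot, and variables do not carry over. Pictures are saved under pics/ and viewed, about 8 in all and at most 12, crops included, and the job is handed in when it is done.

```bash
mkdir -p pics; ls
python3 - <<'E'
from station import r
import cv2,numpy as np
o=r.get_obs(); print(o)
for c in("top","scene"):
    im=r.read_camera(c); cv2.imwrite(f"pics/{c}0.png",cv2.resize(im[:,:,::-1],None,fx=1.5,fy=1.5))
    i=r.camera_info(c);print(c,i)
    for t in("tsquare","plate","round_stud","square_stud"):
        for d in r.find_in(c,t)[:2]: print(t,np.round(d["extent"]),round(d["confidence"],2))
E
```

```text
pics
{'clock': 0.0, 'joint_pos': array([-1.28461990e+00,  1.24518450e-01,  1.65166412e+00,  1.15568151e-05,
        1.36746192e+00, -8.26067671e-02]), 'dq': array([ 0.0004893 , -0.00066839, -0.00089962, -0.000343  ,  0.0011031 ,
        0.00099165]), 'tau': array([-3.77139477e-04, -4.23615146e+01, -3.65455306e+01, -6.18753756e-05,
        7.03312442e-03, -1.18423014e-05]), 'tool_pos': array([ 0.23421395, -0.60607762,  0.40344984]), 'ee_rot': array([ 8.24765751e-01, -5.65473610e-01, -7.91815675e-04, -6.52354771e-04]), 'force': array([0.34168019, 0.21483633, 0.25574044]), 'torque': array([0.0423398 , 0.01227789, 0.00723453]), 'width': 0.0855190711795431}
top {'mtx': array([[435.29113916,   0.        , 255.61920513],
       [  0.        , 435.29113916, 191.50585504],
       [  0.        ,   0.        ,   1.        ]]), 'rvec': array([ 2.18503414, -2.17788292,  0.10478292]), 'tvec': array([-0.01178859,  0.519674  ,  1.31582869])}
tsquare [272. 155.  55.  69.] 0.83
plate [261. 134. 104.  89.] 0.77
square_stud [290. 140.   9.   7.] 0.46
scene {'mtx': array([[489.18335239,   0.        , 253.57654246],
       [  0.        , 489.18335239, 190.64891474],
       [  0.        ,   0.        ,   1.        ]]), 'rvec': array([ 2.02689309,  0.7840728 , -0.39585713]), 'tvec': array([-0.39088591, -0.15298987,  1.82213889])}
tsquare [263. 216.  82.  40.] 0.58
plate [294. 234.  99.  76.] 0.84
square_stud [271. 236.  11.  19.] 0.46
```

Run:
```python
import cv2
a=cv2.imread("pics/top0.png");c=a[int(1.5*70):int(1.5*220),int(1.5*180):int(1.5*350)]
cv2.imwrite("pics/topc.png",cv2.resize(c,(800,int(800*c.shape[0]/c.shape[1])) ,interpolation=cv2.INTER_CUBIC)[:600])
```

```text
(no output)
```

View pics/top0.png

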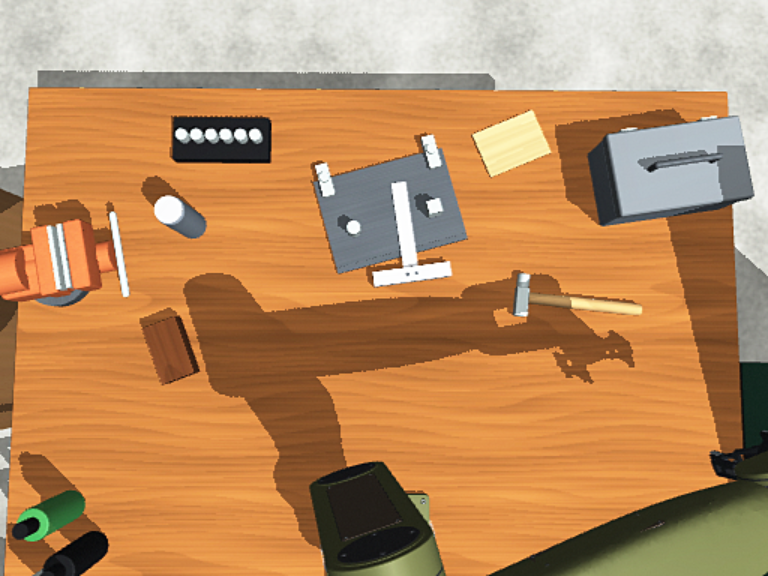

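View pics/topc.png

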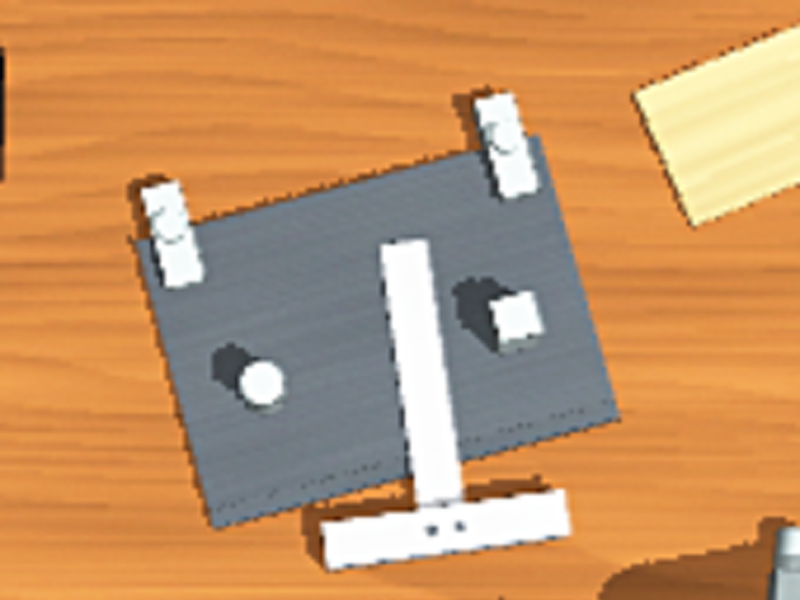

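The crop (4.7x, origin col 180, row 70) shows the plate's front corners at (213,527) and (618,420), the round stud top at (262,381) left of the blade, and the square stud at (516,316) on the right. The head runs from (323,525) to (567,490), a little short of the edge. The T-square has to go left and turn anticlockwise.

```bash
cat > h.py <<'E'
import numpy as np,cv2
from scipy.spatial.transform import Rotation as R
from station import r
def cam(c):
    i=r.camera_info(c)
    if c!="wrist": return i["mtx"],cv2.Rodrigues(i["rvec"])[0],np.array(i["tvec"]).ravel()
    o=r.get_obs();T=np.eye(4);T[:3,:3]=R.from_quat(o["ee_rot"]).as_matrix();T[:3,3]=o["tool_pos"]
    W=np.linalg.inv(T@np.array(i["mount"]));return i["mtx"],W[:3,:3],W[:3,3]
def back(C,uv,z):
    K,A,t=C;d=A.T@np.linalg.inv(K)@[*uv,1];o=-A.T@t
    return (o+d*(z-o[2])/d[2])
def proj(C,P):
    K,A,t=C;p=K@(A@np.asarray(P,float)+t);return p[:2]/p[2]
def pose():
    o=r.get_obs();return o["tool_pos"],R.from_quat(o["ee_rot"])
def togo(P,yaw):
    """tool-frame shift and turn to TCP P, pointing down, tool x at world yaw"""
    p,q=pose();g=R.from_euler("z",yaw)*R.from_euler("x",np.pi)
    print("shift",np.round(q.inv().apply(np.asarray(P)-p),4),"turn",np.round((q.inv()*g).as_rotvec(),4))
E
python3 - <<'E'
from h import *
C=cam("top")
f=lambda u,v,z:np.round(back(C,(180+u/4.706,70+v/4.706),z),4)
for n,a in dict(pl=(213,520,.01),pr=(618,415,.01),rs=(262,381,.057),sq=(516,316,.057),hl=(323,525,.028),hr=(567,490,.028),hbl=(330,570,.028),hbr=(571,535,.028),tip=(405,242,.016)).items(): print(n,f(*a))
a,b=f(213,520,.01),f(618,415,.01);print("edge yaw",np.arctan2(*(a-b)[:2][::1])*-1)
a,b=f(323,525,.028),f(567,490,.028);print("head yaw",-np.arctan2(*(a-b)[:2]))
i=r.camera_info("wrist");print(i)
E
```

```text
pl [0.5548 0.0843 0.01  ]
pr [ 0.6261 -0.1842  0.01  ]
rs [0.6393 0.0508 0.057 ]
sq [ 0.6825 -0.1124  0.057 ]
hl [0.5498 0.0115 0.028 ]
hr [ 0.5734 -0.1479  0.028 ]
hbl [0.5204 0.0068 0.028 ]
hbr [ 0.5439 -0.1503  0.028 ]
tip [ 0.7409 -0.0422  0.016 ]
edge yaw 0.2595589622560984
head yaw 0.14698740909244154
{'mtx': array([[308.02363244,   0.        , 251.73587222],
       [  0.        , 308.02363244, 190.96828939],
       [  0.        ,   0.        ,   1.        ]]), 'mount': array([[ 9.99999755e-01, -6.62080313e-04, -2.26349140e-04,
        -5.93239132e-04],
       [ 6.98600103e-04,  9.62894695e-01,  2.69876489e-01,
        -6.83131080e-02],
       [ 3.92704762e-05, -2.69876581e-01,  9.62894921e-01,
         3.01771594e-02],
       [ 0.00000000e+00,  0.00000000e+00,  0.00000000e+00,
         1.00000000e+00]])}
```

Run:
```python
from h import *
togo([.49,-.085,.25],.26-np.pi/2)
```

```text
shift [-0.3941 -0.4264  0.1547] turn [-0.000e+00  1.000e-04  1.088e-01]
```

```bash
python3 -m pendant '[[[-0.04,-0.043,0],[0,0,0]],[[-0.08,-0.086,0],[0,0,0.03]],[[-0.12,-0.13,0],[0,0,0.06]],[[-0.16,-0.173,0.02],[0,0,0.09]],[[-0.2,-0.216,0.04],[0,0,0.109]]]'
python3 - <<'E'
from h import *
togo([.49,-.085,.25],.26-np.pi/2)
E
```

```text
clock: 1.12
tool_pos: [0.3642, -0.3402, 0.3649]
ee_rot: [0.792, -0.61, 0.001, 0.0]
force: [0.8, 0.4, -0.0]
width: 0.0855
shift [-0.2147 -0.1868  0.1147] turn [-0.001  -0.0016 -0.0013]
```

```bash
python3 -m pendant '[[[-0.043,-0.037,0.023],[0,0,0]],[[-0.086,-0.074,0.046],[0,0,0]],[[-0.129,-0.112,0.069],[0,0,0]],[[-0.172,-0.15,0.092],[0,0,0]],[[-0.2147,-0.1868,0.1147],[0,0,0]]]'
python3 - <<'E'
from h import *
im=r.read_camera("wrist");cv2.imwrite("pics/w1.png",im[:,:,::-1])
C=cam("wrist")
for t in("tsquare","round_stud","square_stud"):
    for d in r.find_in("wrist",t)[:1]: print(t,np.round(d["extent"]),round(d["confidence"],2))
togo([.49,-.085,.25],.26-np.pi/2)
E
```

```text
clock: 1.75
tool_pos: [0.4907, -0.0832, 0.2499]
ee_rot: [0.792, -0.61, 0.002, -0.0]
force: [0.7, -0.0, -0.2]
width: 0.0852
tsquare [250.  80. 265. 160.] 0.85
round_stud [238.  16. 470.  32.] 0.4
shift [ 0.0009  0.0004 -0.0003] turn [ 0.     -0.0014  0.0013]
```

View pics/w1.png

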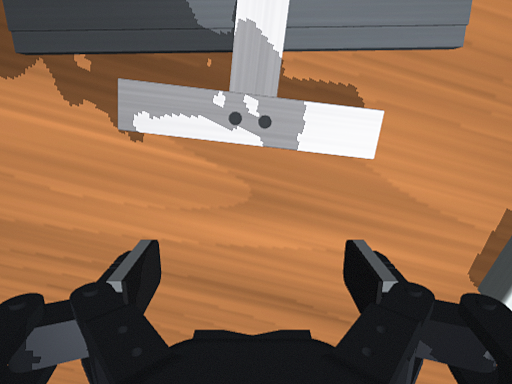

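The wrist view shows the plate's front edge running from (17,53) to (465,47). The head's rear corners are at (118,130) and (374,159) and its front corners at (119,79) and (384,111). The fingers are clear behind it.

Run:
```python
from h import *
C=cam("wrist")
Q={n:back(C,u,z) for n,u,z in [("el",(17,53),0),("er",(465,47),0),("bl",(118,130),.028),("br",(374,159),.028),("fl",(119,79),.028),("fr",(384,111),.028)]}
for n in Q: print(n,np.round(Q[n],4))
d=Q["el"]-Q["er"];print("edge",-np.arctan2(d[0],d[1]),np.linalg.norm(d))
d=Q["bl"]-Q["br"];print("head",-np.arctan2(d[0],d[1]),np.linalg.norm(d))
c=sum(Q[k] for k in("bl","br","fl","fr"))/4
m=(Q["el"]+Q["er"])/2;print("c",c,"m",m, "in tool frame (head c, edge m, TCP-rel):")
p,q=pose();print(q.inv().apply(c-p),q.inv().apply(m-p))
```

```text
el [0.5478 0.0912 0.    ]
er [ 0.6271 -0.1918  0.    ]
bl [0.5205 0.009  0.028 ]
br [ 0.544  -0.1488  0.028 ]
fl [0.5499 0.0127 0.028 ]
fr [ 0.5729 -0.1441  0.028 ]
edge 0.27311773716706444 0.2938586510061103
head 0.14794481375155083 0.1595075301409715
c [ 0.54684612 -0.06780287  0.028     ] m [ 0.58746146 -0.05029736  0.        ] in tool frame (head c, edge m, TCP-rel):
[-0.00137207 -0.05899395  0.22165358] [-0.00783102 -0.10275375  0.24964305]
```

```bash
python3 -m pendant '[[[0,0,0.03],[0,0,0]],[[0,0,0.06],[0,0,0]],[[0,0,0.07],[0,0,0]],[[0,0,0.072],[0,0,0]]]'; python3 -m pendant '[[[0,0,0.002],[0,0,0]],[[0,0,0.004],[0,0,0]]]';python3 -m pendant '[[[0,0,0.003],[0,0,0]],[[0,0,0.005],[0,0,0]]]'
```

```text
clock: 2.45
tool_pos: [0.4902, -0.0851, 0.178]
ee_rot: [0.793, -0.61, 0.001, 0.0]
force: [-0.0, -0.1, 0.1]
width: 0.0855
clock: 2.7
tool_pos: [0.4908, -0.0855, 0.1752]
ee_rot: [0.793, -0.61, 0.002, 0.0]
force: [-0.6, 0.2, -0.3]
width: 0.0854
clock: 2.95
tool_pos: [0.4909, -0.0855, 0.1703]
ee_rot: [0.793, -0.61, 0.002, -0.0]
force: [-0.1, -0.3, 1.7]
width: 0.0856
```

```bash
python3 -m pendant '[[[0,-0.01,0.002],[0,0,0]],[[0,-0.02,0.003],[0,0,0]],[[0,-0.026,0.003],[0,0,0]],[[0,-0.032,0.003],[0,0,0]],[[0,-0.038,0.003],[0,0,0]]]'; python3 -m pendant '[[[0,-0.003,0],[0,0,0]],[[0,-0.006,0],[0,0,0]],[[0,-0.009,0],[0,0,0]]]'
python3 - <<'E'
from h import *
print(r.get_obs()["force"],pose()[0])
im=r.read_camera("wrist");cv2.imwrite("pics/w2.png",im[:,:,::-1])
E
```

```text
clock: 3.58
tool_pos: [0.528, -0.0757, 0.1673]
ee_rot: [0.793, -0.61, 0.002, 0.0]
force: [-0.4, -1.0, 0.1]
width: 0.0856
clock: 3.95
tool_pos: [0.5366, -0.0733, 0.1672]
ee_rot: [0.793, -0.61, 0.002, 0.0]
force: [-1.3, 0.3, 0.0]
width: 0.0856
[-1.34528738  0.28698913  0.02985384] [ 0.53663348 -0.07329581  0.16722709]
```

View pics/w2.png

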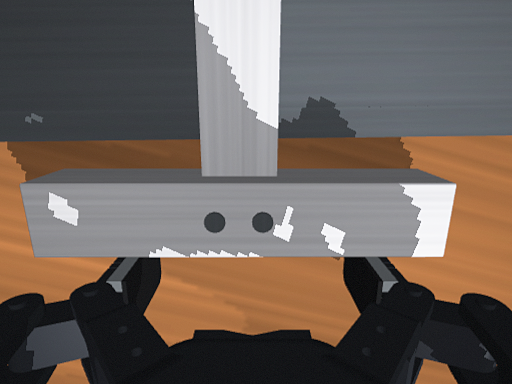

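The head now lies parallel to the edge with a gap of roughly 10 mm. The edge runs from (0,141) to (512,135), so the plate is turned about 0.012 rad further anticlockwise than the tool. I'll close most of the gap with that turn.

```bash
python3 -m pendant '[[[0,-0.003,0],[0,0,-0.004]],[[0,-0.006,0],[0,0,-0.008]],[[0,-0.009,0],[0,0,-0.012]]]';  python3 - <<'E'
from h import *
im=r.read_camera("wrist");C=cam("wrist");cv2.imwrite("pics/w3.png",im[:,:,::-1])
p,q=pose();print(p,R.as_euler(q,"xyz"))
# profile of columns left and right of blade near edge
for c in (80,150,330,420): print(c,im[110:200,c].mean(1).astype(int)[::2])
E
```

```text
clock: 4.38
tool_pos: [0.5458, -0.0709, 0.1673]
ee_rot: [0.796, -0.605, 0.002, -0.0]
force: [-1.1, -0.1, -0.3]
width: 0.0852
[ 0.5461081  -0.07081581  0.16740633] [-3.13862687 -0.00313903 -1.29886148]
80 [ 62  62  61  61  59  60  62  59  61  59  60  60  65  63  62  61  62  61
  61  61  61  61  62  62  63  63  69  71  70  74  89  87  87  89  88  91
  91 144 148 147 149 151 148 145 144]
150 [ 63  63  63  65  63  64  64  63  63  63  63  63  66  63  63  63  62  61
  62  62  62  62  63  63  61  61  77  80  80  87  89  88  91  92  89  91
  91 147 151 150 152 152 150 147 147]
330 [ 69  68  67  66  68  69  70  70  71  68  66  65  67  65  65  64  63  64
  64  64  62  64  64  65  61  61  72  76  76  84  90  87  90  91  89  90
  98 146 155 154 150 149 150 148 147]
420 [109 110 110 111 111 112 111 115 113 109 108 107 109 106 107 105 104 108
 109 107 109 108 109  57  86 101 110 123 118 115  98  91  91  91  89  91
 102 210 245 243 242 239 241 240 237]
```

View pics/w3.png

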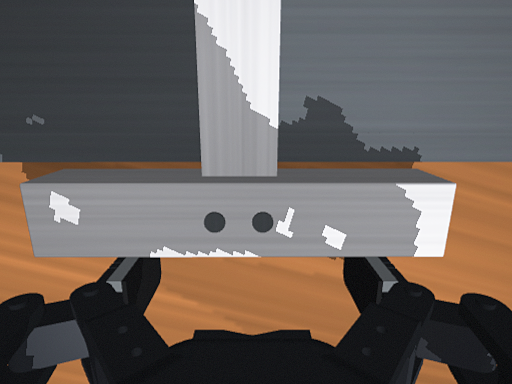

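```bash
python3 -m pendant '[[[0,-0.0015,0],[0,0,0]],[[0,-0.003,0],[0,0,0]],[[0,0.008,0],[0,0,0]],[[0,0.02,0],[0,0,0]],[[0,0.02,-0.02],[0,0,0]]]'; python3 -m pendant '[[[0,0,-0.04],[0,0,0]],[[0.04,0,-0.04],[0,0,0]],[[0.08,-0.02,-0.04],[0,0,0]],[[0.112,-0.048,-0.04],[0,0,0]],[[0.112,-0.048,-0.04],[0,0,0]]]' 0;  python3 - <<'E'
from h import *
im=r.read_camera("wrist");cv2.imwrite("pics/w4.png",im[:,:,::-1])
p,q=pose();print(p,R.as_euler(q,"xyz"),r.get_obs()["width"])
E
```

```text
clock: 5.05
tool_pos: [0.5243, -0.0762, 0.1855]
ee_rot: [0.796, -0.605, -0.0, 0.001]
force: [0.6, -0.6, -0.3]
width: 0.0852
clock: 5.68
tool_pos: [0.6015, -0.173, 0.226]
ee_rot: [0.796, -0.606, 0.001, 0.0]
force: [0.0, 0.7, 0.0]
width: 0.0001
[ 0.60046352 -0.17191972  0.22541261] [ 3.14004872e+00 -3.99388609e-04 -1.30076070e+00] -0.00010690448821993393
```

View pics/w4.png

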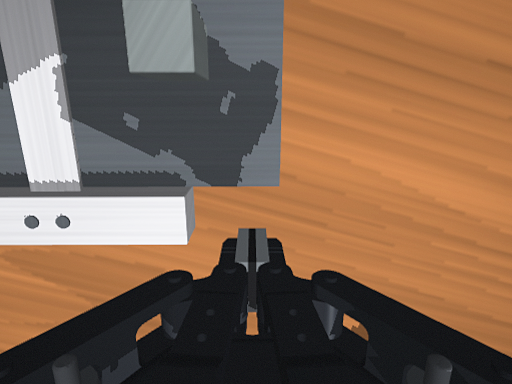

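The closed fingers are at (252,240), to the right of the head. The head's right end has corners at about (193,196) and (187,245), and the plate's corner is at (281,186).

Run:
```python
from h import *
C=cam("wrist");p,q=pose()
for n,u,z in [("hf",(193,196),.028),("hb",(187,245),.028),("hfl",(0,197),.028),("hbl",(0,244),.028),("edge",(281,186),.01),("edge2",(200,186),.01)]:
    print(n,np.round(q.inv().apply(back(C,u,z)-p),4))
print(proj(C,p+q.apply([0,0,.173])))
```

```text
hf [-0.0339 -0.0185  0.1974]
hb [-0.039   0.0119  0.1974]
hfl [-0.1433 -0.018   0.1973]
hbl [-0.1498  0.0111  0.1974]
edge [ 0.0176 -0.0195  0.2154]
edge2 [-0.0328 -0.0196  0.2154]
[253.00018996 244.64625403]
```

```bash
python3 -m pendant '[[[0,-0.004,0.025],[0,0,0]],[[-0.004,-0.004,0.046],[0,0,0]],[[-0.012,-0.004,0.047],[0,0,0]],[[-0.02,-0.004,0.047],[0,0,0]],[[-0.026,-0.004,0.047],[0,0,0]]]'; python3 -m pendant '[[[-0.007,0,0],[0,0,0]],[[-0.014,0,0],[0,0,0]],[[-0.021,0,0],[0,0,0]],[[-0.028,0,0],[0,0,0]],[[-0.034,0,0],[0,0,0]]]';  python3 - <<'E'
from h import *
im=r.read_camera("wrist");cv2.imwrite("pics/w5.png",im[:,:,::-1])
p,q=pose();print(p,R.as_euler(q,"xyz"),r.get_obs()["width"])
E
```

```text
clock: 6.35
tool_pos: [0.5975, -0.1452, 0.1795]
ee_rot: [0.796, -0.605, 0.001, 0.001]
force: [0.2, -0.9, -0.3]
width: -0.0001
clock: 6.98
tool_pos: [0.5883, -0.1121, 0.1795]
ee_rot: [0.796, -0.605, 0.001, 0.001]
force: [0.2, -1.6, 1.5]
width: -0.0001
[ 0.58807245 -0.11152552  0.17928664] [ 3.14113535e+00 -1.06782353e-03 -1.29972281e+00] -4.0139202198326546e-05
```

View pics/w5.png

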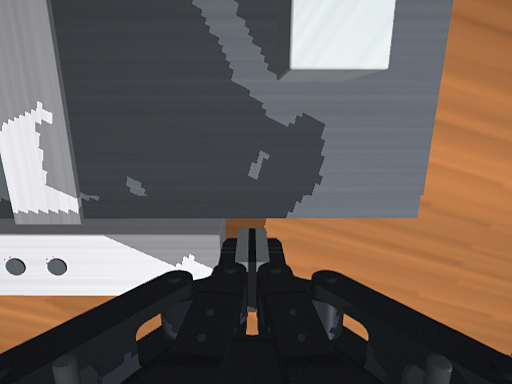

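The finger is in contact at (238,250), the head is sliding along parallel to the edge, and about 20–26 mm remain. I'll continue and slow down near the stud.

```bash
python3 -m pendant '[[[-0.005,0,0],[0,0,0]],[[-0.01,0,0],[0,0,0]],[[-0.014,0,0],[0,0,0]],[[-0.017,0,0],[0,0,0]]]'
python3 - <<'E'
from h import *
im=r.read_camera("top");cv2.imwrite("pics/t5.png",cv2.resize(im[70:220,180:350,::-1],(800,706),interpolation=cv2.INTER_CUBIC)[106:])
p,q=pose();print(p,R.as_euler(q,"xyz"),r.get_obs()["force"])
E
```

```text
clock: 7.52
tool_pos: [0.5834, -0.0949, 0.1792]
ee_rot: [0.796, -0.605, 0.0, 0.001]
force: [0.3, -1.5, 0.9]
width: -0.0002
[ 0.58332801 -0.09466579  0.17914654] [ 3.14093161e+00 -5.76024284e-04 -1.29962136e+00] [ 0.63942481 -0.22397796  0.3391867 ]
```

View pics/t5.png

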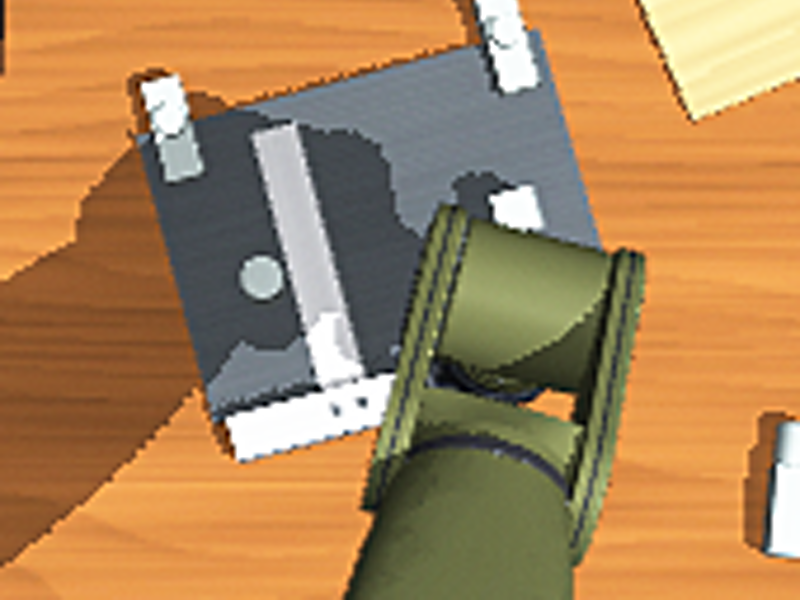

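The blade's left side at (287,280) is a few mm from the round stud, whose right side is at (284,277). I'll use small steps and watch the force.

```bash
for i in 1 2; do python3 -m pendant '[[[-0.001,0,0],[0,0,0]],[[-0.002,0,0],[0,0,0]]]' | grep -E "tool_pos|force"; done;  python3 -m pendant '[[[-0.001,0,0],[0,0,0]]]'| grep -E "tool_pos|force"; python3 -m pendant '[[[-0.001,0,0],[0,0,0]]]'| grep -E "tool_pos|force"
```

```text
tool_pos: [0.5828, -0.0927, 0.1791]
force: [-0.0, -2.3, 1.5]
tool_pos: [0.5822, -0.0908, 0.1791]
force: [-0.1, -1.7, 1.0]
tool_pos: [0.582, -0.09, 0.1792]
force: [0.7, -5.2, 1.1]
tool_pos: [0.5817, -0.0896, 0.1792]
force: [1.0, -6.3, 0.6]
```

Contact: the force rose from about 1.7 to 6 N. I'll back off and go round behind the head with the fingers open.

```bash
python3 -m pendant '[[[0.008,0,0],[0,0,0]],[[0.015,0,-0.02],[0,0,0]],[[0.015,0.02,-0.05],[0,0,0]],[[-0.03,0.055,-0.05],[0,0,0]],[[-0.085,0.055,-0.05],[0,0,0]]]';python3 -m pendant '[[[-0.004,0,0],[0,0,0]],[[-0.004,0,0.0],[0,0,0]],[[0,0,0.03],[0,0,0]],[[0,0,0.05],[0,0,0]],[[0,0,0.06],[0,0,0]]]' 0.085
python3 - <<'E'
from h import *
im=r.read_camera("wrist");cv2.imwrite("pics/w6.png",im[:,:,::-1])
p,q=pose();print(p,R.as_euler(q,"xyz"),r.get_obs()["force"],r.get_obs()["width"])
E
```

```text
clock: 8.95
tool_pos: [0.5047, -0.0225, 0.2304]
ee_rot: [0.795, -0.606, 0.001, 0.001]
force: [0.9, 1.5, 0.3]
width: 0.0001
clock: 9.57
tool_pos: [0.5051, -0.0238, 0.1697]
ee_rot: [0.795, -0.607, 0.001, 0.001]
force: [0.9, -0.2, 0.5]
width: 0.0848
[ 0.50460659 -0.02357309  0.16881313] [ 3.13945105e+00 -2.26232496e-03 -1.30408903e+00] [-0.10063014 -0.56142068 -0.96484223] 0.08490909887956373
```

View pics/w6.png

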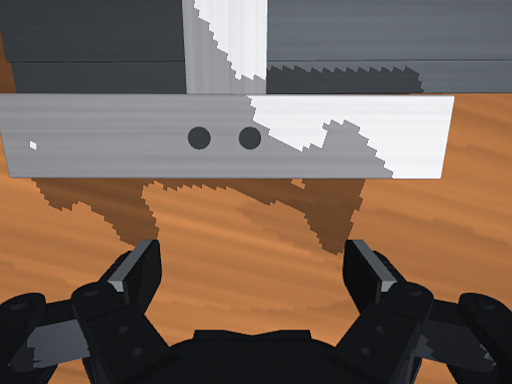

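The head is nearly flush and the open fingers are clear behind it, about 28 mm away and 8 mm right of its middle. I'll approach, then press in small steps.

```bash
python3 -m pendant '[[[0,-0.008,0.002],[0,0,-0.005]],[[0,-0.016,0.002],[0,0,-0.005]],[[0,-0.021,0.002],[0,0,-0.005]],[[0,-0.025,0.002],[0,0,-0.005]]]';for i in 1 2 3 4; do python3 -m pendant '[[[0,-0.001,0],[0,0,0]],[[0,-0.001,0],[0,0,0]]]' | grep -E "tool_pos|force"; done
```

```text
clock: 10.12
tool_pos: [0.5294, -0.0168, 0.1673]
ee_rot: [0.796, -0.605, 0.001, 0.001]
force: [0.3, 0.1, 0.1]
width: 0.085
tool_pos: [0.5304, -0.0164, 0.1674]
force: [0.3, -0.1, 0.3]
tool_pos: [0.5313, -0.0162, 0.1674]
force: [0.1, 0.5, -0.2]
tool_pos: [0.5323, -0.016, 0.1674]
force: [0.9, -0.4, 0.3]
tool_pos: [0.5334, -0.0157, 0.1675]
force: [-0.1, 0.3, -0.0]
```

```bash
for i in 1 2 3 4; do python3 -m pendant '[[[0,-0.001,0],[0,0,0]],[[0,-0.001,0],[0,0,0]]]' | grep -E "tool_pos|force"; done
```

```text
tool_pos: [0.5344, -0.0154, 0.1675]
force: [-0.1, 1.0, 0.0]
tool_pos: [0.5351, -0.0153, 0.1673]
force: [-4.2, -2.4, 2.8]
tool_pos: [0.5357, -0.0152, 0.1671]
force: [-4.6, -2.7, 3.0]
tool_pos: [0.5363, -0.0152, 0.1669]
force: [-5.6, -2.2, 2.9]
```

```bash
for s in 1 2; do python3 -m pendant '[[[0,-0.002,0],[0,0,0]],[[0,-0.002,0],[0,0,0]]]' | grep -E "tool_pos|force|ee"; done
python3 - <<'E'
from h import *
im=r.read_camera("wrist");cv2.imwrite("pics/w7.png",im[:,:,::-1])
p,q=pose();print(R.as_euler(q,"xyz"),r.get_obs()["force"])
E
```

```text
tool_pos: [0.5371, -0.015, 0.1664]
ee_rot: [0.796, -0.605, -0.003, 0.005]
force: [-9.6, -3.8, 6.0]
tool_pos: [0.5379, -0.0148, 0.1657]
ee_rot: [0.796, -0.605, -0.004, 0.007]
force: [-10.0, -4.0, 5.1]
[ 3.12526358e+00 -1.16399140e-03 -1.29862826e+00] [-9.47468336 -3.59243866  5.81214402]
```

View pics/w7.png

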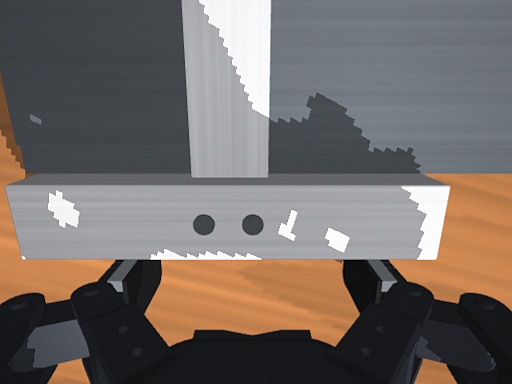

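The head's front face meets the edge line (row 175) evenly on both sides, so it is flush under about 10 N. I'll back off and check the gap between blade and stud from above.

```bash
python3 -m pendant '[[[0,0.01,0],[0,0,0]],[[0,0.025,-0.005],[0.016,0,0]],[[0,0.025,-0.05],[0.016,0,0]],[[0,0.0,-0.1],[0.016,0,0]],[[-0.02,-0.03,-0.13],[0.016,0,0]]]'; python3 -m pendant '[[[-0.01,-0.03,0],[0,0,0]],[[-0.01,-0.035,0],[0,0,0]],[[-0.01,-0.035,0],[0,0,0]]]' 0
python3 - <<'E'
from h import *
im=r.read_camera("wrist");cv2.imwrite("pics/w8.png",im[:,:,::-1])
C=cam("wrist");s=[.6393,.0508,.0];print([np.round(proj(C,[s[0],s[1],z])) for z in(.012,.057)],R.as_euler(pose()[1],"xyz"))
E
```

```text
clock: 13.3
tool_pos: [0.5644, 0.0129, 0.2986]
ee_rot: [0.796, -0.605, 0.003, -0.001]
force: [0.9, 0.1, -0.2]
width: 0.085
clock: 13.68
tool_pos: [0.595, 0.0318, 0.2978]
ee_rot: [0.796, -0.605, 0.002, -0.001]
force: [-0.3, -0.2, -0.5]
width: 0.0319
[array([244., 131.]), array([242., 137.])] [-3.13828282e+00 -2.26063033e-03 -1.30065578e+00]
```

View pics/w8.png

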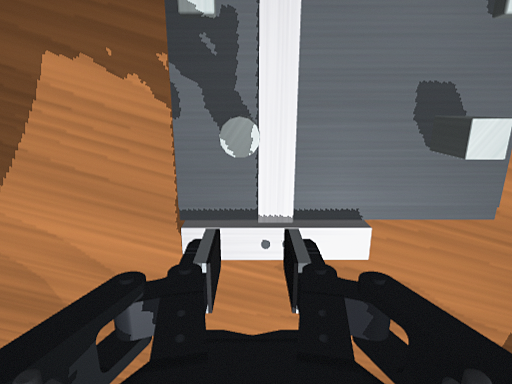

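The stud's right side is at column 260 and the blade's left side at column 259, so they touch to within about a millimetre. I'll confirm with a light tap from the right end, then do the final press and hold.

Run:
```python
from h import *
togo([.5857,-.104,.24],.272-np.pi/2);togo([.5857,-.104,.1795],.272-np.pi/2)
```

```text
shift [0.1281 0.045  0.0578] turn [-0.0033 -0.0023 -0.0019]
shift [0.128  0.0452 0.1183] turn [-0.0033 -0.0023 -0.0019]
```

```bash
python3 -m pendant '[[[0.055,0.02,0.01],[0,0,0]],[[0.1,0.035,0.03],[-0.003,-0.002,0]],[[0.128,0.045,0.055],[-0.003,-0.002,-0.002]],[[0.128,0.045,0.09],[-0.003,-0.002,-0.002]],[[0.128,0.045,0.117],[-0.003,-0.002,-0.002]]]' 0; python3 -m pendant '[[[-0.005,0,0.001],[0,0,0]],[[-0.01,0,0.001],[0,0,0]],[[-0.011,0,0.001],[0,0,0]]]'; for i in 1 2 3 4 5; do python3 -m pendant '[[[-0.001,0,0],[0,0,0]]]'| grep -E "tool_pos|force"; done
```

```text
clock: 14.35
tool_pos: [0.5841, -0.105, 0.1786]
ee_rot: [0.796, -0.606, -0.001, 0.0]
force: [-0.5, 0.3, -1.0]
width: 0.0001
clock: 14.72
tool_pos: [0.5816, -0.0941, 0.1791]
ee_rot: [0.796, -0.605, 0.0, -0.0]
force: [-0.2, 0.6, 0.6]
width: -0.0001
tool_pos: [0.5817, -0.0929, 0.1805]
force: [1.1, 0.3, 0.1]
tool_pos: [0.5818, -0.0919, 0.1815]
force: [0.6, -0.1, 0.4]
tool_pos: [0.5818, -0.0909, 0.182]
force: [-0.1, -0.0, -0.0]
tool_pos: [0.5816, -0.0902, 0.1822]
force: [0.5, -3.6, -1.2]
tool_pos: [0.5814, -0.0897, 0.1822]
force: [0.5, -6.7, -0.5]
```

The force rises at once at the same spot, so the blade is against the stud. Now round the back for the final press.

```bash
python3 -m pendant '[[[0.008,0,0],[0,0,0]],[[0.015,0,-0.02],[0,0,0]],[[0.015,0.02,-0.047],[0,0,0]],[[-0.03,0.055,-0.047],[0,0,0]],[[-0.085,0.055,-0.047],[0,0,0]]]' >/dev/null;python3 -m pendant '[[[-0.004,0,0],[0,0,0]],[[-0.004,0,0.0],[0,0,0]],[[0,0,0.03],[0,0,0]],[[0,0,0.05],[0,0,0]],[[0,0,0.06],[0,0,0]]]' 0.085
python3 - <<'E'
from h import *
togo([.5326,-.0158,.1685],.272-np.pi/2)
E
```

```text
clock: 16.6
tool_pos: [0.505, -0.0241, 0.1693]
ee_rot: [0.795, -0.607, 0.004, -0.0]
force: [-0.8, -0.2, -0.6]
width: 0.0849
shift [-0.0008 -0.0288  0.001 ] turn [-0.0048 -0.0054 -0.0052]
```

```bash
python3 -m pendant '[[[0,-0.01,0.001],[-0.005,-0.005,-0.005]],[[0,-0.02,0.001],[-0.005,-0.005,-0.005]],[[0,-0.026,0.001],[-0.005,-0.005,-0.005]],[[0,-0.029,0.001],[-0.005,-0.005,-0.005]]]'; for i in 1 2 3 4 5; do python3 -m pendant '[[[0,-0.001,0],[0,0,0]],[[0,-0.001,0],[0,0,0]]]' | grep -E "tool_pos|force"; done
```

```text
clock: 17.1
tool_pos: [0.5339, -0.0163, 0.1692]
ee_rot: [0.797, -0.605, 0.001, -0.0]
force: [-0.2, -0.3, 0.3]
width: 0.0851
tool_pos: [0.5348, -0.0159, 0.1693]
force: [-0.3, -0.4, 0.6]
tool_pos: [0.5353, -0.0158, 0.1691]
force: [-2.6, -1.0, 1.8]
tool_pos: [0.5359, -0.0157, 0.169]
force: [-4.8, -3.0, 2.2]
tool_pos: [0.5363, -0.0156, 0.1687]
force: [-4.7, -2.6, 3.0]
tool_pos: [0.5367, -0.0155, 0.1684]
force: [-6.9, -1.7, 3.2]
```

```bash
python3 -m pendant '[[[0,-0.002,0],[0.003,0,0]],[[0,-0.003,0],[0.003,0,0]],[[0,-0.004,0],[0.003,0,0]],[[0,-0.004,0],[0.003,0,0]],[[0,-0.004,0],[0.003,0,0]]]'|grep -E "clock|pos|force"; for i in 1 2; do python3 -m pendant '[[[0,-0.003,0],[0,0,0]],[[0,-0.003,0],[0,0,0]],[[0,-0.003,0],[0,0,0]],[[0,-0.003,0],[0,0,0]]]'|grep -E "clock|pos|force"; done
```

```text
clock: 18.98
tool_pos: [0.5379, -0.0151, 0.1671]
force: [-16.0, -6.3, 10.3]
clock: 19.48
tool_pos: [0.5389, -0.0148, 0.1661]
force: [-11.7, -5.1, 7.0]
clock: 19.98
tool_pos: [0.54, -0.0145, 0.1652]
force: [-12.3, -5.2, 7.7]
```

```bash
python3 -m pendant '[[[0,0.003,0],[0,0,0]],[[0,0.006,0],[0,0,0]],[[0,0.012,0],[0.01,0,0]],[[0,0.025,0],[0.02,0,0]],[[0,0.027,-0.03],[0.02,0,0]]]'; python3 -m pendant '[[[0,0.0,-0.05],[0,0,0]],[[-0.015,-0.05,-0.1],[0,0,0]],[[-0.02,-0.09,-0.1],[0,0,0]],[[-0.02,-0.09,-0.1],[0,0,0]]]'
python3 - <<'E'
from h import *
im=r.read_camera("wrist");cv2.imwrite("pics/w9.png",cv2.resize(im[60:300,120:440,::-1],(800,600),interpolation=cv2.INTER_CUBIC))
C=cam("wrist");print(proj(C,[.6393,.0508,.012]))
E
```

```text
clock: 20.6
tool_pos: [0.5121, -0.0216, 0.1934]
ee_rot: [0.797, -0.605, -0.008, 0.005]
force: [1.2, 0.1, -0.6]
width: 0.085
clock: 21.1
tool_pos: [0.5969, 0.0224, 0.2936]
ee_rot: [0.797, -0.604, -0.006, 0.003]
force: [-0.2, -0.1, -1.4]
width: 0.0847
[234.82577392 122.48213777]
```

View pics/w9.png

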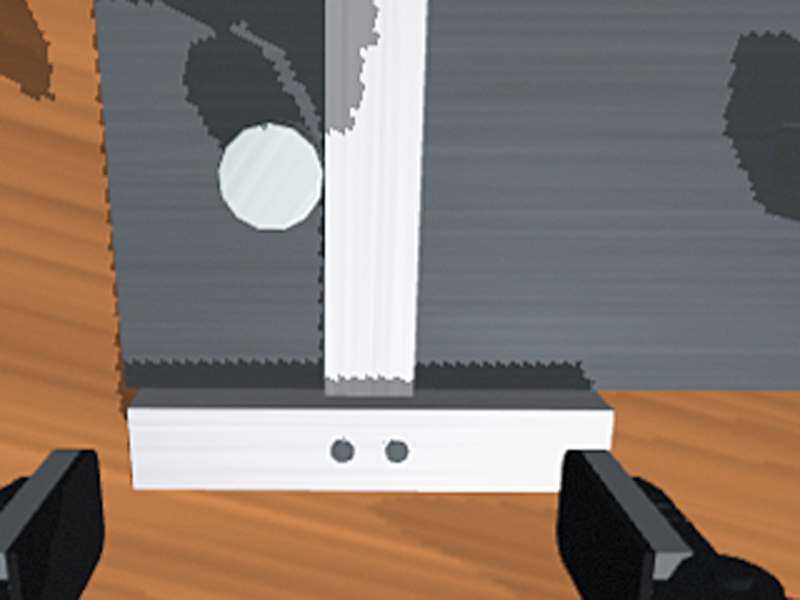

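The head is flush along the edge. The stud (right side at 322 in the crop) sits against the blade (left side at 325) to within about a pixel. I'll make one sub-pixel check of that gap.

Run:
```python
from h import *
im=r.read_camera("wrist");C=cam("wrist");p,q=pose()
g=im.mean(2)
for row in (126,130,134,160,180): print(row,g[row,200:260].astype(int))
n=R.from_euler("z",.272).apply([0,1,0])
e=lambda u,z:back(C,u,z)@n
m=r.masks_of("wrist","round_stud")
for d in m[:1]: print(d["extent"],d["confidence"])
for du in(247.5,248.5,249.5,250.5): print(du,"stud z.057",e((du,130.5),.057),"blade z.016",e((du,130.5),.016))
```

```text
126 [105 104 104 106 104 103  84 199 226 222 221 223 226 223 221 220 221 220
 223 225 225 227 230 230 227 226 224 226 226 228 228 229 229 228 227 227
 228 229 230 230 230 230 230 229 229 230 229 232 245 114 236 245 242 241
 242 242 241 239 240 243]
130 [ 97  98  99  97  99  98  91 119 217 231 225 222 220 220 220 221 224 226
 227 229 230 228 226 225 225 225 227 227 228 229 228 227 226 228 229 230
 229 230 230 229 229 229 230 228 228 230 234 250 196  67 241 247 242 241
 242 243 241 238 240 243]
134 [102 102 103 104 103 103 101  89 193 228 223 220 220 223 224 226 227 229
 228 225 224 224 225 226 227 228 229 228 227 226 227 228 229 229 229 230
 229 228 229 229 229 228 229 232 235 234 233 253 144  25 247 249 243 243
 242 242 241 239 241 243]
160 [103 103 103 103 102 103 103 102 103 103 103 104 104 103 104 102 103 104
 103 104 105 103 103 102 104 105 104 103 104 105 104 104 103 105 106 106
 106 105 106 104 105 106 105 105 105 106 106 110  87  64 250 250 245 244
 243 242 241 241 242 245]
180 [104 103 104 103 104 104 104 104 103 105 106 104 105 106 106 105 106 106
 105 106 105 106 105 105 105 106 106 104 105 105 107 105 106 106 105 106
 106 105 105 106 105 105 106 107 107 107 107 107 105  64 249 250 246 245
 243 243 241 241 243 245]
[228.6, 126.2, 47.2, 48.9] 0.75
247.5 stud z.057 -0.13373489769939412 blade z.016 -0.13287268401945762
248.5 stud z.057 -0.13438466926374484 blade z.016 -0.13365372635437797
249.5 stud z.057 -0.1350344097361366 blade z.016 -0.1344347313159543
250.5 stud z.057 -0.13568411911880093 blade z.016 -0.135215698906869
```

The sub-pixel check puts the stud's side at −134.6 mm and the blade's side at −134.4 mm along the edge direction. That is contact within measuring error. The arm is clear of everything, so I'm handing in.

Run:
```python
from station import r
print(r.get_obs()["clock"],r.get_obs()["force"]);print(r.job_done())
```

```text
21.25 [-0.26824072  0.56771023  0.01288411]
the job is handed in; nothing more can be done
None
```

The T-square's head lies flush along the plate's front edge, and the side of its blade is against the round stud. I handed the job in at 21.3 s with the arm clear of everything.

**What I did:** I pushed it along the bench the whole way, never gripping or lifting it.
- I squared the head to the edge with two open fingers.
- I slid it left by its right end until the force rose at the stud.
- I pressed it home from behind, then tapped the right end again. The force rose at the same spot.
- I gave it a final press of about 12–17 N for over a second, then backed away gently.

**Last checks:**
- **Flush:** the final wrist picture shows no visible gap along the edge.
- **Contact with the stud:** a first rough reading of that picture gave a 0.6 mm gap. The sub-pixel check gave zero, within about 0.5 mm of measuring error.
- **Other things:** I did not check the hammer, can and block again at the end, but the arm never went near them.

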